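# Draw out the spray-gap gauge to its mark and hold it

## Task

Push the round lock button on the spray-gap gauge fully down to free its telescoping arm, then take the arm by its upright grip post and draw it out until its pointer stands straight across from the middle of the small clip set on the scale. The return spring pulls the arm home, so finish while still gripping the post and holding the pointer steady at the clip. Leave the other things on the bench where they are.

Things in the scene. Friction and masses are not known exactly. Their poses are not given: they have to be found in the camera images.
- gauge: Spray-gap gauge fixed to the bench: steel foot 440 x 150 x 12 mm (x -210 to 230 mm) carrying a level grey tube, 30 mm square, top 75 mm up, x -205 to 0, out of which the arm slides. x axis: the way the arm draws out; z up; origin on the bench under the tube line. Scale ledge beside the arm at y -34 to -68 mm, top 45 mm up, black lines every 10 mm. Lock button at x -85, y 0.
- boom: The telescoping arm. Origin at the foot of its round upright black grip post: 22 mm across, foot 77 mm and top 132 mm above the bench; the end block below is 32 x 32 mm. Home, as at the start: x 35, y 0 of the gauge; travel 170 mm along the gauge's x. Locked, it hardly moves (1 to 4 mm, however hard it is pulled); unlocked, a return spring pulls it home with 2 N (home) to 5 N (far out) and runs it home if let go.
- pointer_tip (a point): Tip of the thin pointer that sticks out from the arm's end block over the scale, straight across from the post, 52 mm to the gauge's -y side and 50 mm above the bench. It moves with the arm.
- lock (a joint): Travel of the lock button, m: 0 up (locked, as at the start), 0.008 fully down. The arm is free once it is down more than 0.0065. It needs about 3 to 4 N and stays down when let go.
- lock_top (a point): Centre of the top face of the lock button: a round steel push button 28 mm across on top of the grey tube, its top 95.5 mm above the bench when up (87.5 mm when down). It is pressed straight down.
- marker: Small steel clip with a brass thumbscrew, fixed on the outer edge of the scale: the mark to set the arm to. 12 mm wide along the scale, 16 mm across, 32 mm high with the screw. Origin at the centre of its underside, 45 mm above the bench, at y -62 mm of the gauge; x axis as the gauge's. It stands 80 to 150 mm of arm travel from the pointer's home place.
- cup: Bystander: closed aluminium spray-gun cup, 72 mm across, 115 mm high; origin at the centre of its underside.
- tape: Bystander: roll of masking tape lying flat, 96 mm across, 24 mm high; origin at the centre of its underside.
- tin_lid: Bystander: loose steel paint-tin lid lying flat, 100 mm across, 8 mm high; origin at the centre of its underside.
- sanding_block: Bystander: cork sanding block, 100 x 60 x 30 mm; origin at the centre of its underside.
- putty_knife: Bystander: putty knife with a wooden handle, 200 mm long, lying flat; origin under its middle.
- sample_can: Bystander: small paint can, 72 mm across, 80 mm high; origin at the centre of its underside.
- spray_gun: Bystander: aluminium spray gun lying on its side, about 150 x 150 mm, 56 mm high; origin under its barrel.

How it is judged:
On the way, in this order (a step that is already met when the one before it is completed fails the run):
1. the lock button is pushed down (value of joint lock above 0.0065 m), for 0.1 s.
2. the arm is drawn out by its gripped post (contact force between boom and the fingers above 1 N and x of boom in the frame of gauge above 0.075 m), for 0.1 s.
At the end, for the whole second after the job is handed in: The fingers still hold the grip post (more than 1 N), the pointer is within 6 mm of the clip's middle along the scale (within the clip's width) and steady (under 10 mm/s), and the lock button is still down (x of pointer_tip in the frame of marker between -0.006 and 0.006 m and contact force between boom and the fingers above 1 N and linear speed of boom below 0.01 m/s and value of joint lock above 0.0065 m); the arm keeps its last pose, push and grip.
It fails at once if a bystander is shoved or lifted more than 30 mm or the cup or the can is knocked over (distance of any of cup, tape, tin_lid, sanding_block, putty_knife, sample_can, spray_gun from where it was at the start of the episode above 0.03 m or angle between any of cup, sample_can's own z axis and vertical above 0.6 rad).
It also fails if it takes over 48 s, if anything falls off the work surface, if the arm or the gripper's body presses on something with over 40 N, if the wrist force passes 120 N, or if a joint passes its speed limit or range.

## Robot

A 6-joint arm with a two-finger parallel gripper is mounted at the origin on the work surface. World frame = base frame: x ahead of the robot, y to its left, z up, the work surface at z = 0. Lengths are in m, angles in rad, forces in N, time in s.
With the tool pointing down it reaches from about 0.35 to 0.8 m from the base axis. Payload 7.3 kg.
Tool frame: the origin (TCP) lies at the very end of the fingers, on their centre line; the grasp point (between the pads) lies 19 mm behind it (bot.pinch_z is the z of the grasp point in the tool frame, in m); z points along the fingers, y is the line along which they close (so a half turn about z gives the same grasp; the last joint's range is limited). The gripper opens to 85 mm and grips with 20 to 120 N. Pads are 22 mm wide; open, the fingers measure 114 mm over their backs; the gripper's body (76 mm by 85 mm) begins 54 mm behind the grasp point. The pads swing forward as they close: fully open they stand 13 mm farther back than shut.
Start: joints at [0.965, 0.342, 1.524, -0, 1.275, -0.146], TCP at [0.233, 0.471, 0.207] pointing down, gripper open.
Joint ranges: [-2.53, 2.53], [-0.77, 2.02], [0.04, 2.7], [-1, 4.14], [0.28, 2.66], [-3.11, 3.11]. Speed limits (rad/s): [2.57, 2.57, 3.14, 3.14, 3.14, 3.14].

## Interface

Orientations are given as a unit quaternion [x, y, z, w].
In Python, from station import bot gives the robot as it stands.
- The arm moves only by the shell command python3 -m crank 'ROWS' [FORCE]. ROWS is JSON, a list of rows, each a list of 3 entries, a list of its own where there are three numbers: the opening in per cent of the stroke, from 0 (shut) to 100 (fully open), then the shift along the tool's x, y, z in mm, then the turn about the tool's z in rad. A call has 1 to 12 rows; each row is the pose to reach, as a shift and turn from the pose commanded when the call began, along the tool's axes at that moment; what a row does not reach only later rows make up. A row lasts 1/8 s, in which the tool goes at most 62.5 mm and 10.7 degrees, less where a joint would pass 70% of its speed; a pose out of reach is approached as far as the arm can. A call with a gripper value outside its range is refused whole. The fingers move at their own pace and stop on an object; FORCE is the grip in N (left out, the last holds). Time passes only in rows, so rows that repeat a pose let the fingers close. It gives the time, the measured TCP pose, the force, the opening and the grip force at its end, in the units of the state.
- bot.get_obs(): the state, without advancing time (a new reading comes with each control period).
- bot.capture(name): name is "scene" or "top"; returns a dict with "color" (480x640x3 uint8, red, green, blue), "intrinsics" (3x3 intrinsics, pixels), "world_to_cam" (4x4, takes a point from world to camera coordinates). Camera axes: x right, y down, z forward; pixel columns grow to the right and rows downward; lengths in m; the calibration is good to about 2 mm. A picture is of the moment at which its call begins. There is no depth.
- bot.hand_in(): hands the job in; it is judged then, once.
The state is a dict: "clock": time; "joints": joint angles; "joint_vel": joint speeds; "joint_torque": joint torques, N m; "position": TCP position; "eef_rot": TCP orientation; "ft_force": force on the tool from outside, world axes, zero at the start; "moment": the same for the moment, N m; "width": opening from 0.0 (shut) to 1.0 (fully open); "finger_force": force on a finger pad.
Only numpy, scipy, OpenCV 4.12 (cv2) and the standard library are available. Lean on these libraries where they do the work, as an engineer would, in place of code of your own. Each camera call takes 0.05 s, during which the arm holds its last target. There are 200 camera calls.

## Working session

There is one attempt and no reset: what is moved stays moved. The work goes in short steps, Python scripts to look and compute and a shell command to move; the robot and the scene stay as the last step left them, time stands still between calls to the robot, and variables do not carry over. Pictures are saved under pics/ and viewed, at most 10 in all, crops included, and the job is handed in when it is done.

```bash
ls; mkdir -p pics; cat > h.py <<'E'
import numpy as np, cv2
from station import bot
def ray(c,u,v):
    K=np.array(c["intrinsics"]);T=np.array(c["world_to_cam"]);R=T[:3,:3];o=-R.T@T[:3,3]
    return o,R.T@np.linalg.solve(K,[u,v,1.])
def onz(c,u,v,z):
    o,d=ray(c,u,v);return o+d*(z-o[2])/d[2]
def proj(c,p):
    K=np.array(c["intrinsics"]);T=np.array(c["world_to_cam"]);q=K@(T[:3,:3]@np.array(p)+T[:3,3]);return q[:2]/q[2]
E
python3 - <<'E'
from h import *
for n in("top","scene"):
    c=bot.capture(n);cv2.imwrite(f"pics/{n}0.png",c["color"][:,:,::-1]);o,_=ray(c,320,240);print(n,o,[onz(c,u,v,0)[:2].round(2) for u,v in((0,0),(639,0),(0,479),(639,479))])
print(bot.get_obs())
E
```

```text
pics
top [ 0.35411893 -0.03068255  1.40706445] [array([1.35, 1.03]), array([ 1.38, -1.06]), array([-0.12,  0.86]), array([-0.09, -0.93])]
scene [ 1.31647945 -0.61272714  1.31365291] [array([-1.22, -0.25]), array([0.3 , 1.72]), array([ 0.59, -0.89]), array([1.39, 0.16])]
{'clock': 0.1, 'joints': array([ 9.65005024e-01,  3.42653688e-01,  1.52489130e+00, -1.59520453e-05,
        1.27541438e+00, -1.45980260e-01]), 'joint_vel': array([-0.00083546, -0.00144074, -0.00367753, -0.00016338,  0.00133246,
       -0.00056874]), 'joint_torque': array([ 2.07614219e-03, -4.34447908e+01, -2.46492112e+01, -1.90926999e-04,
        4.58104361e-03,  3.76902665e-05]), 'position': array([0.23273965, 0.47016664, 0.20610569]), 'eef_rot': array([ 2.27883213e-01,  9.73688233e-01, -6.38450905e-04, -2.43763009e-04]), 'ft_force': array([ 0.89095358, -0.558956  , -0.18610419]), 'moment': array([ 0.05824252,  0.00040561, -0.03579798]), 'finger_force': 0.0, 'width': 1.0010894383716644}
```

View pics/top0.png

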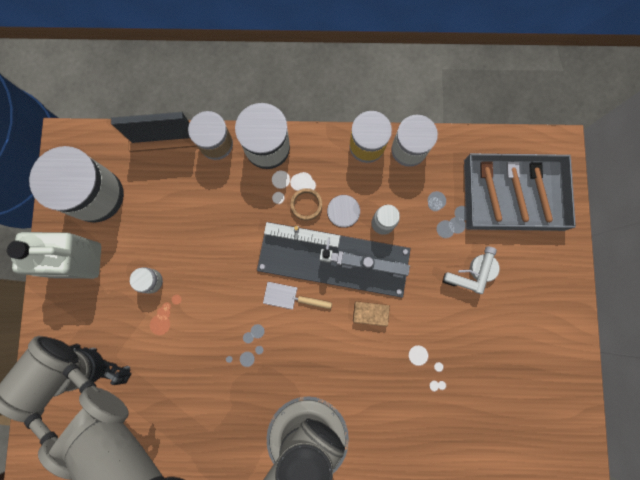

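View pics/scene0.png

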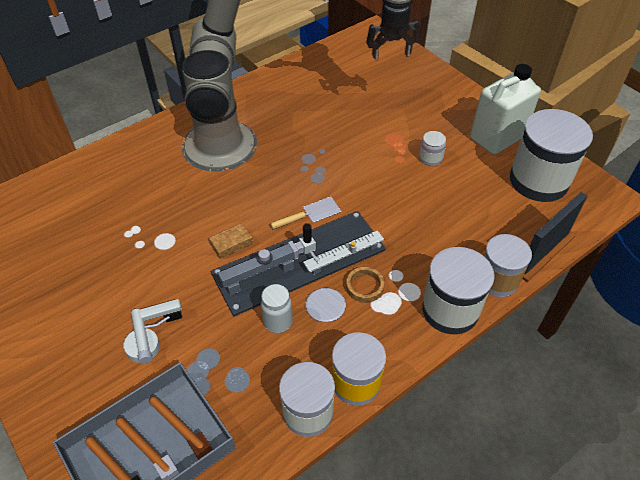

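Top view: the gauge runs from (411,270) to (262,245), drawing out to the left. The button is near (368,262), the post near (326,256) and the clip near (297,231). I'll zoom in on both views.

```bash
python3 - <<'E'
import cv2,numpy as np
a=cv2.imread("pics/top0.png")[215:305,250:420];b=cv2.imread("pics/scene0.png")[210:315,205:395]
a=cv2.resize(a,(680,360),interpolation=2);b=cv2.resize(b,(760,420),interpolation=2)
cv2.imwrite("pics/za.png",a);cv2.imwrite("pics/zb.png",b)
E
```

```text
(no output)
```

View pics/za.png

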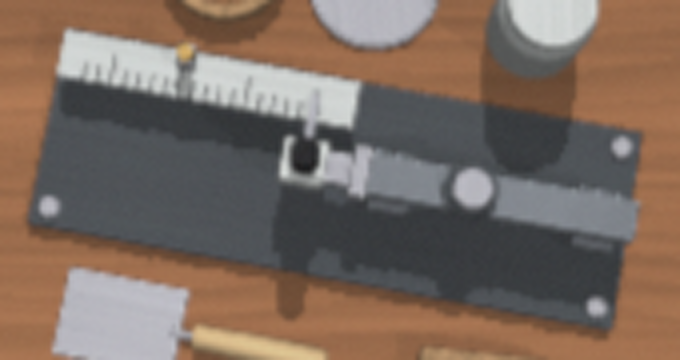

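View pics/zb.png

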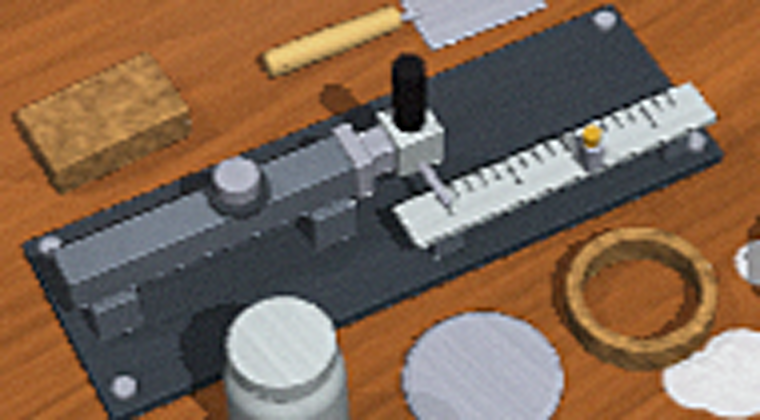

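The zooms show the button top at za (472,188) and zb (239,175), the post top at za (305,152) and zb (409,62), and the brass screw at za (185,52) and zb (593,134). The pointer tip is at za (313,92) and zb (450,203).

```bash
python3 - <<'E'
from h import *
t=bot.capture("top");s=bot.capture("scene")
P={"button":((472,188),(239,174),.0955),"post":((305,152),(409,60),.132),"screw":((185,52),(593,133),.075),"tip":((313,92),(450,203),.050),"footA":((28,225),None,.012),"footB":((610,328),None,.012),"footC":((641,132),None,.012)}
r={}
for k,(a,b,z) in P.items():
    p=onz(t,250+a[0]/4,215+a[1]/4,z);r[k]=p[:2]
    q=onz(s,205+b[0]/4,210+b[1]/4,z) if b else None
    print(k,p.round(4),None if q is None else q.round(4))
    if b: r[k]=(p[:2]+q[:2])/2
d=r["post"]-r["button"];print(np.linalg.norm(d),"yaw",np.arctan2(d[1],d[0]))
d=r["footA"]-r["footB"];print(np.linalg.norm(d),"yaw foot",np.arctan2(d[1],d[0]));yw=np.arctan2(d[1],d[0])
ex=np.array([np.cos(yw),np.sin(yw)]);ey=np.array([-ex[1],ex[0]])
for k in r: e=r[k]-r["button"];print(k,(e@ex-.085).round(4),(e@ey).round(4))
from scipy.spatial.transform import Rotation as R
print(R.from_quat(bot.get_obs()["eef_rot"]).as_matrix().round(3))
E
```

```text
button [ 0.4951 -0.1652  0.0955] [ 0.4999 -0.1625  0.0955]
post [ 0.5142 -0.0478  0.132 ] [ 0.5151 -0.0424  0.132 ]
screw [0.5924 0.0384 0.075 ] [0.5958 0.0417 0.075 ]
tip [ 0.5686 -0.0542  0.05  ] [ 0.5698 -0.0525  0.05  ]
footA [0.4719 0.1551 0.012 ] None
footB [ 0.4022 -0.275   0.012 ] None
footC [ 0.5479 -0.3     0.012 ] None
0.11996484213337008 yaw 1.4272228406094838
0.4356784623830595 yaw foot 1.410032288245108
button -0.085 0.0
post 0.0349 0.0021
screw 0.1317 -0.0627
tip 0.0355 -0.0531
footA 0.2257 0.0763
footB -0.21 0.0763
footC -0.2113 -0.0715
[[-0.896  0.444 -0.001]
 [ 0.444  0.896 -0.001]
 [ 0.    -0.001 -1.   ]]
```

```bash
python3 -m crank '[[0,[-519,-450,20],-0.305],[0,[-519,-450,20],-0.305],[0,[-519,-450,20],-0.305],[0,[-519,-450,20],-0.305],[0,[-519,-450,20],-0.305],[0,[-519,-450,20],-0.305],[0,[-519,-450,20],-0.305],[0,[-519,-450,20],-0.305],[0,[-519,-450,20],-0.305],[0,[-519,-450,20],-0.305],[0,[-519,-450,20],-0.305],[0,[-519,-450,20],-0.305]]' 60
```

```text
clock: 1.7
position: [0.4991, -0.1668, 0.1858]
eef_rot: [0.079, 0.997, -0.0, -0.0]
ft_force: [-0.3, 0.8, 0.0]
width: 0.002
finger_force: 0.0
```

```bash
python3 -m crank '[[0,[0,2,45],0],[0,[0,2,75],0],[0,[0,2,85],0],[0,[0,2,90],0],[0,[0,2,93],0],[0,[0,2,95],0],[0,[0,2,97],0],[0,[0,2,98],0],[0,[0,2,98],0]]'; python3 - <<'E'
from h import *
c=bot.capture("scene");cv2.imwrite("pics/p1.png",cv2.resize(c["color"][150:320,180:410,::-1],None,fx=3,fy=3))
E
```

```text
clock: 2.82
position: [0.4987, -0.1611, 0.0887]
eef_rot: [0.077, 0.997, 0.0, 0.0]
ft_force: [0.8, 0.8, 0.4]
width: 0.0
finger_force: 0.0
```

View pics/p1.png

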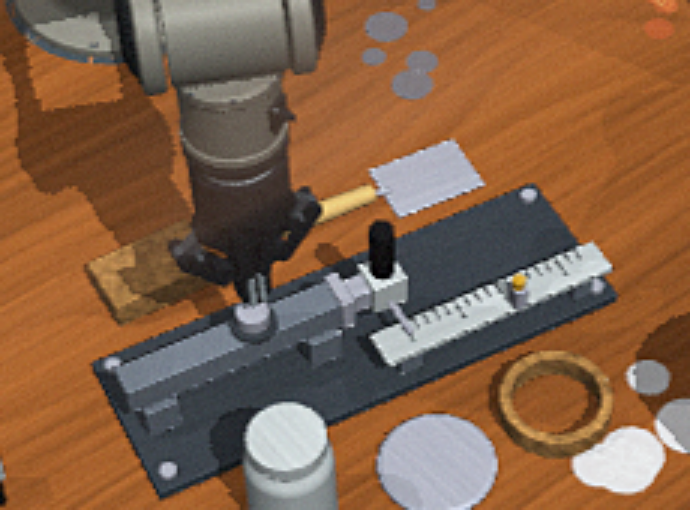

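The fingertips stand over the button at (255,310), but there is almost no force yet, so I'll keep pressing in small steps.

```bash
python3 -m crank '[[0,[0,0,2],0],[0,[0,0,3],0],[0,[0,0,3],0]]';python3 -m crank '[[0,[0,0,1],0],[0,[0,0,2],0],[0,[0,0,2],0]]'
```

```text
clock: 3.25
position: [0.4986, -0.1611, 0.0856]
eef_rot: [0.077, 0.997, 0.0, -0.0]
ft_force: [0.2, -0.0, 0.4]
width: 0.002
finger_force: 0.0
clock: 3.62
position: [0.4986, -0.161, 0.0836]
eef_rot: [0.077, 0.997, 0.0, -0.0]
ft_force: [-0.4, 1.1, -0.6]
width: -0.001
finger_force: 0.0
```

```bash
python3 - <<'E'
from h import *
p=bot.get_obs()["position"]
out=[]
for n in("scene","top"):
    c=bot.capture(n);u=proj(c,p);print(n,u,proj(c,[.4975,-.164,.0955]))
    x,y=int(u[0])-30,int(u[1])-32
    if n=="scene": print(x,y)
    out.append(cv2.resize(np.ascontiguousarray(c["color"][y:y+56,x:x+60,::-1]),None,fx=6.5,fy=6.5,interpolation=2)); print(x,y)
cv2.imwrite("pics/p2.png",np.hstack(out))
E
```

```text
scene [265.27234187 255.79004093] [263.68083135 253.18244263]
235 223
235 223
top [366.09463063 261.18777557] [367.57302696 261.14278904]
336 229
```

View pics/p2.png

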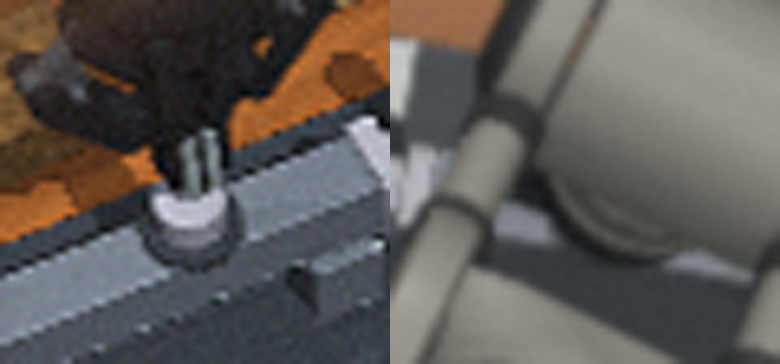

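The tips end at about (200,198) in the crop, inside the button's top face, and aren't yet pressing it. I'll carry on down.

```bash
for i in 1 2; do python3 -m crank '[[0,[0,0,1],0],[0,[0,0,2],0],[0,[0,0,2],0]]';done
```

```text
clock: 4.1
position: [0.4986, -0.1611, 0.0816]
eef_rot: [0.077, 0.997, 0.0, -0.0]
ft_force: [-0.1, 0.0, 0.1]
width: -0.0
finger_force: 0.0
clock: 4.47
position: [0.4986, -0.161, 0.0796]
eef_rot: [0.077, 0.997, 0.0, -0.0]
ft_force: [1.0, -0.4, 0.0]
width: -0.001
finger_force: 0.0
```

```bash
python3 - <<'E'
from h import *
p=bot.get_obs()["position"]
c=bot.capture("scene");print(proj(c,p),proj(c,p+[0,0,.01]),proj(c,p+[0.01,0,0]),proj(c,p+[0,0.01,0]))
print(p)
cv2.imwrite("pics/p3.png",cv2.resize(np.ascontiguousarray(c["color"][223:279,235:295,::-1]),None,fx=10,fy=10,interpolation=2))
E
```

```text
[265.38196474 256.75567187] [265.09523942 254.33214524] [267.6571087  259.32030176] [268.70110119 254.80165635]
[ 0.49860636 -0.16104933  0.07958213]
```

View pics/p3.png

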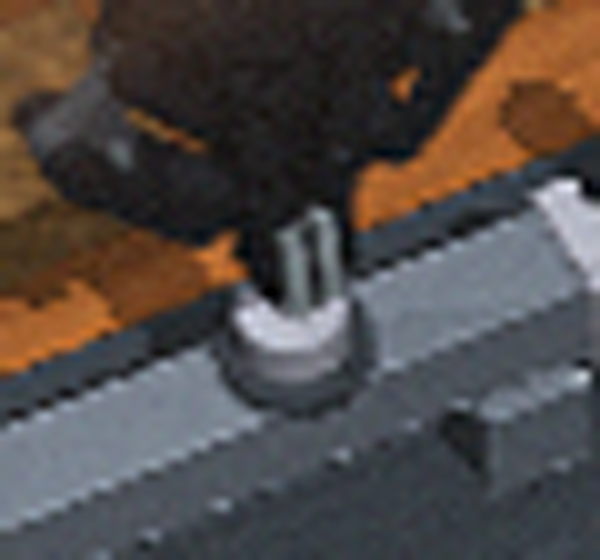

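```bash
for i in 1 2 3; do python3 -m crank '[[0,[0,0,1],0],[0,[0,0,2],0],[0,[0,0,2],0]]'|egrep 'pos|ft';done
```

```text
position: [0.4986, -0.1611, 0.0776]
ft_force: [0.1, 0.4, 0.0]
position: [0.4986, -0.1611, 0.0756]
ft_force: [-0.3, 0.6, 0.9]
position: [0.4986, -0.1611, 0.0736]
ft_force: [0.6, -0.7, 0.2]
```

```bash
python3 - <<'E'
from h import *
c=bot.capture("scene");z=cv2.resize(np.ascontiguousarray(c["color"][223:279,235:295,::-1]),None,fx=6.5,fy=6.5,interpolation=2)
o=bot.get_obs();print(o["joint_torque"],o["moment"],o["finger_force"])
a=cv2.imread("pics/scene0.png")[223:279,235:295]
cv2.imwrite("pics/p4.png",np.hstack([z,cv2.resize(a,None,fx=6.5,fy=6.5,interpolation=2)]))
E
```

```text
[-8.10042620e-04 -4.59066260e+01 -1.98098785e+01 -1.48438526e-04
 -2.10161750e-03 -2.70461209e-05] [-0.00037065 -0.00627044  0.02083511] 0.0
```

View pics/p4.png

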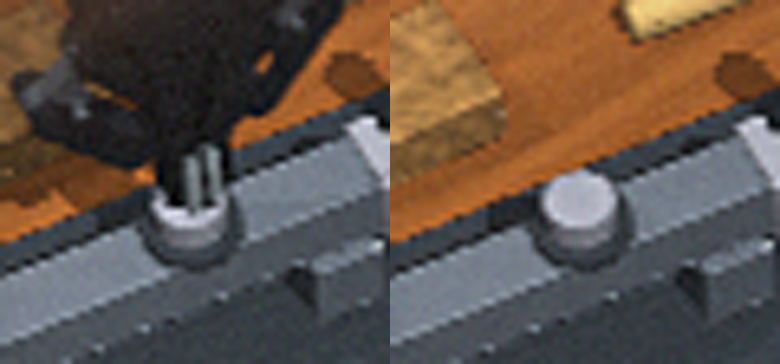

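```bash
python3 - <<'E'
from h import *
c=bot.capture("scene")["color"].mean(2).astype(int);a=cv2.imread("pics/scene0.png").mean(2).astype(int)
for u in(259,260,262,264,266,268):print(u,"\n",a[246:266,u],"\n",c[246:266,u])
E
```

```text
259 
 [110 113 100  99 101 121 167 191 200 171 114  62  56  77  66  64  38  82
 136 145] 
 [ 26  16  18  13   7  37 104 134 196 183 120  66  62  68  63  64  40  82
 137 149]
260 
 [107 105  99  97 144 187 184 188 183 195 193  93  88  87  65  66  60  36
 118 137] 
 [ 26  23  23  22  14  14  49 108  97 208 200 103  80  93  64  69  60  40
 128 139]
262 
 [ 98  97  99 105 179 178 175 175 179 182 191 195 105 110 108  63  64  55
  89  75] 
 [ 18  30  28  28  28  19  23  10   4 206 200 196 104 107 111  63  69  57
  88  78]
264 
 [104 105  82 162 185 180 179 174 176 181 185 187 118 114 118  79  70  54
  45  80] 
 [ 31 113 133 135 124 122 113 108 100  86 163 193 121 116 124  81  68  53
  45  86]
266 
 [ 99  90  58  67 193 187 180 184 180 183 191 164 114 115 114  63  67  52
  43  82] 
 [ 69  57  56  40  19  31  52  41  35 142 190 166 122 118 119  69  70  43
  37  80]
268 
 [ 94  58  64  53  94 176 182 192 189 180 134 112 105 113  62  67  56  50
  82  81] 
 [108 111 108 116 112 117 127 139 126 185 141 108 109 118  58  63  55  49
  85  85]
```

The pixel profiles show the button hasn't moved. The shut fingertips hover right over its face, so they sit about 20 mm higher than the TCP reading says. I'll keep lowering until I feel contact.

```bash
for i in 1 2 3 4; do python3 -m crank '[[0,[0,0,1],0],[0,[0,0,2],0],[0,[0,0,2],0]]'|egrep 'pos|ft';done
```

```text
position: [0.4986, -0.161, 0.0716]
ft_force: [-0.4, 0.8, 0.6]
position: [0.4988, -0.1611, 0.0698]
ft_force: [0.1, -0.0, 2.4]
position: [0.4987, -0.1611, 0.0676]
ft_force: [-0.1, -0.3, 1.1]
position: [0.4988, -0.1611, 0.0656]
ft_force: [0.6, -0.5, 0.7]
```

```bash
for i in 1 2 3 ; do python3 -m crank '[[0,[0,0,1],0],[0,[0,0,2],0],[0,[0,0,2],0]]'|egrep 'clock|pos|ft';done; python3 - <<'E'
from h import *
c=bot.capture("scene")["color"].mean(2).astype(int);a=cv2.imread("pics/scene0.png").mean(2).astype(int)
for u in(260,262,264,266,268):print(u,"\n",a[246:266,u],"\n",c[246:266,u])
E
```

```text
clock: 7.62
position: [0.4987, -0.1611, 0.0636]
ft_force: [0.5, 0.1, 1.0]
clock: 8.0
position: [0.4988, -0.1611, 0.0628]
ft_force: [-3.2, 0.9, 12.4]
clock: 8.38
position: [0.499, -0.1612, 0.0625]
ft_force: [-8.3, 2.5, 26.6]
260 
 [107 105  99  97 144 187 184 188 183 195 193  93  88  87  65  66  60  36
 118 137] 
 [ 19  16  24  19  20  27  15  13  60  69 114 120 188  99  69  63  63  41
 130 140]
262 
 [ 98  97  99 105 179 178 175 175 179 182 191 195 105 110 108  63  64  55
  89  75] 
 [ 30  33  30  28  20  25  25  20  18  17   2  80 211 207 111  84  65  49
  95  80]
264 
 [104 105  82 162 185 180 179 174 176 181 185 187 118 114 118  79  70  54
  45  80] 
 [ 24  22  21  77  94 124 105 114 115  94  73  75  90 201 125 107  68  58
  37  87]
266 
 [ 99  90  58  67 193 187 180 184 180 183 191 164 114 115 114  63  67  52
  43  82] 
 [ 14  24  85  53  20  28  60  49  45  73  72  89 141 168 131  84  68  45
  49  83]
268 
 [ 94  58  64  53  94 176 182 192 189 180 134 112 105 113  62  67  56  50
  82  81] 
 [ 21  21  86 114 113 116 127 119 122 131 140 134 165 114  78  66  45  46
  93  90]
```

The button is fully down: its image shifted about 2 px and it met a hard stop. At that stop the reading was 0.063 with the tips at 0.0875, so the tips stand about 25 mm above the reading. Next I'll lift, open and go over the post.

```bash
python3 -m crank '[[0,[0,0,-40],0],[50,[0,0,-75],0],[100,[1,50,-75],0],[100,[1,95,-75],0],[100,[1,117,-75],0],[100,[1,117,-75],0],[100,[1,117,-75],0],[100,[1,117,-75],0]]' 40; python3 - <<'E'
from h import *
c=bot.capture("scene");cv2.imwrite("pics/p5.png",cv2.resize(c["color"][170:300,220:400,::-1],None,fx=4,fy=4,interpolation=2))
E
```

```text
clock: 9.43
position: [0.5155, -0.0463, 0.1345]
eef_rot: [0.078, 0.997, -0.0, -0.0]
ft_force: [-0.9, -0.3, -0.1]
width: 1.0
finger_force: 0.0
```

View pics/p5.png

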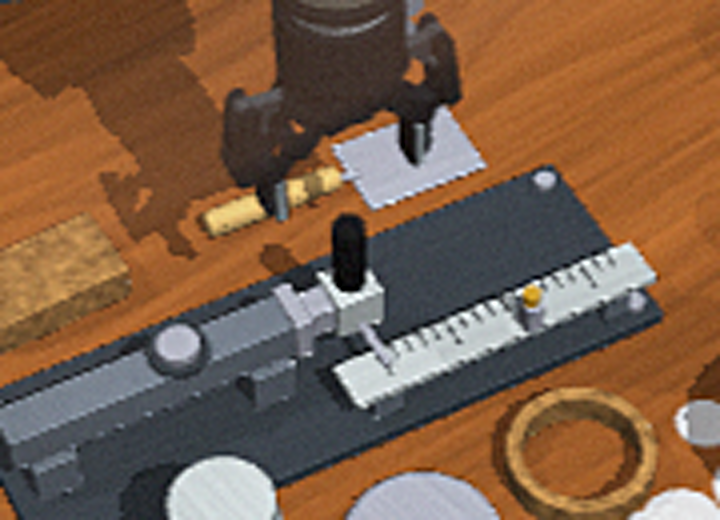

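The button stays down at (178,345). The open fingertips at (280,215) and (415,160) straddle the post top at (349,220). I'll go down and close.

```bash
python3 -m crank '[[100,[0,0,40],0],[100,[0,0,65],0],[100,[0,0,72],0],[100,[0,0,72],0]]' 40; python3 -m crank '[[0,[0,0,0],0],[0,[0,0,0],0],[0,[0,0,0],0],[0,[0,0,0],0],[0,[0,0,0],0],[0,[0,0,0],0]]' 40
```

```text
clock: 9.98
position: [0.5159, -0.0457, 0.0629]
eef_rot: [0.078, 0.997, 0.0, -0.0]
ft_force: [0.2, 0.3, -0.5]
width: 1.003
finger_force: 0.0
clock: 10.72
position: [0.516, -0.0449, 0.0632]
eef_rot: [0.077, 0.997, 0.0, 0.0]
ft_force: [0.9, 4.5, 5.5]
width: 0.244
finger_force: 39.0
```

```bash
python3 -m crank '[[0,[0,10,0],0],[0,[0,25,0],0],[0,[0,40,0],0],[0,[0,55,0],0],[0,[0,70,0],0],[0,[0,82,0],0],[0,[0,90,0],0],[0,[0,90,0],0],[0,[0,90,0],0]]' 40; python3 - <<'E'
from h import *
for n,b in(("scene",(280,210,400,300)),("top",(250,210,370,300))):
    c=bot.capture(n);cv2.imwrite(f"pics/q_{n}.png",c["color"][:,:,::-1]);x,y,X,Y=b
    a=cv2.resize(c["color"][y:Y,x:X,::-1],None,fx=5,fy=5,interpolation=2);cv2.imwrite(f"pics/qz_{n}.png",a)
E
```

```text
clock: 11.85
position: [0.5309, 0.0434, 0.0632]
eef_rot: [0.077, 0.997, -0.0, 0.001]
ft_force: [2.8, -4.2, 4.5]
width: 0.244
finger_force: 39.2
```

View pics/qz_scene.png

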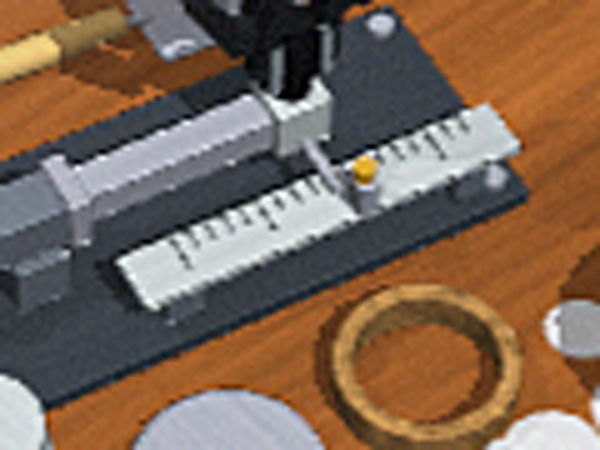

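The arm is drawn out, with the pointer tip at crop (342,191) just short of the clip (screw at (364,165), body to (362,210)). I'll work out the remaining gap from rays in both views.

```bash
python3 - <<'E'
from h import *
o=bot.get_obs();print(o["position"],o["clock"])
yaw=1.4166;ex=np.array([np.cos(yaw),np.sin(yaw),0]);ey=np.array([-ex[1],ex[0],0])
B=np.array([.4975,-.164,0]);O=B+.085*ex
def ony(c,u,v,y):
    a,d=ray(c,u,v);t=(y-(a-O)@ey)/(d@ey);p=a+t*d;return (p-O)@ex,p[2]
for n,roi in(("scene",(330,225,375,260)),("top",(280,222,312,245))):
    c=bot.capture(n);x,y,X,Y=roi
    for nm,im in(("now",c["color"]),("start",cv2.imread(f"pics/{n}0.png")[:,:,::-1])):
        h=cv2.cvtColor(np.ascontiguousarray(im[y:Y,x:X]),cv2.COLOR_RGB2HSV)
        m=cv2.inRange(h,(15,120,120),(35,255,255));k,l,st,ce=cv2.connectedComponentsWithStats(m)
        for i in range(1,k):
            if st[i,4]>=3:
                u,v=ce[i]+[x,y];p=onz(c,u,v,.072)-O
                print(n,nm,st[i,4],(u,v),"by y-plane",np.round(ony(c,u,v,-.062),4),"by z .072",(p@ex).round(4),(p@ey).round(4))
    tips={"scene":((205+450/4,210+203/4,"home"),(280+342/5,210+191/5,"now")),"top":((250+313/4,215+92/4,"home"),)}[n]
    for u,v,nm in tips:
        p=onz(c,u,v,.05)-O;print(n,"tip",nm,(p@ex).round(4),(p@ey).round(4))
print("tcp gx",(o["position"]-O)@ex)
E
```

```text
[0.53083668 0.04322517 0.06317844] 11.95
scene now 16 (np.float64(352.5), np.float64(243.625)) by y-plane [0.1335 0.0695] by z .072 0.1324 -0.0637
scene start 16 (np.float64(352.5), np.float64(243.625)) by y-plane [0.1335 0.0695] by z .072 0.1324 -0.0637
scene tip home 0.0362 -0.0543
scene tip now 0.1251 -0.0571
top start 6 (np.float64(295.8333333333333), np.float64(227.5)) by y-plane [0.1301 0.0863] by z .072 0.1312 -0.0644
top tip home 0.0345 -0.0534
tcp gx 0.12488654752876531
```

```bash
python3 -m crank '[[0,[0,4,0],0],[0,[0,7,0],0],[0,[0,7,0],0],[0,[0,7,0],0],[0,[0,7,0],0]]' 40; python3 - <<'E'
from h import *
a=cv2.imread("pics/q_scene.png").astype(int);b=bot.capture("scene")["color"][:,:,::-1];cv2.imwrite("pics/r.png",b);b=b.astype(int)
# shift of end block + pointer along the drawing direction
g=lambda i:np.float32(i.mean(2))[226:252,334:352]
for n,i in(("before",a),("after",b)):print(n);print(g(i).astype(int)[8:26])
E
```

```text
clock: 12.68
position: [0.532, 0.05, 0.0632]
eef_rot: [0.077, 0.997, -0.0, 0.002]
ft_force: [4.3, -5.0, 4.1]
width: 0.243
finger_force: 39.2
before
[[129  75 138 143 136 137 141 139 145 147 147 135  77  65  68  64  67  70]
 [104  91 141 140 143 135 143 143 139 146 142 125  67  66  69  73  63  62]
 [103  90 149 138 144 139 140 139 142 140 147 127  69  65  69  66  68  64]
 [106  86 142 141 141 142 148 158 144 147 182 194  39  60  61  68  58  63]
 [101  83 144 140 143 130 138 187 166 103  39  62  58  59  63  61  68  65]
 [ 78  89 149 143 149 130 104 164 182 129  40  51  63  63  64  65  63  59]
 [ 46 100 157 137 108  90  43 121 207 180  99  52  58  60  64  68  49  20]
 [ 29  61  87  55  57  57  50  81 170 208 180 107  53  61  47  14  27 114]
 [ 56  39  38  43  68  62  58  60  87 159 207 166   6   9  63 167 217 160]
 [ 66  64  39  36  51  67  61  64  50 112 207 182 159 170 143 237 178 150]
 [ 74  53  36  33  40  57  28  23   7  53 155 199 175 124 122  67  98 103]
 [ 59  64  56  32  23  14  24  74 173 206  96 156 179 112 109  93  89  55]
 [ 61  57  47  17  64 180 224  89 160 214 111 117 18
[... 1055 characters left out ...]
168 188  98 173 228 164]
 [ 68  66  70  70  53  37  35  46  56  38  45  33  83 126 139 181 184 153]
 [ 68  63  62  61  54  32  31  21  18  22  52  90 136 101 116 103  98 106]
 [ 59  59  61  63  46   9  26  75 173 245 202  81 129  99  80  88  91  54]
 [ 60  69  47  18  57 181 225  89 155 237 225 190  87 133  99  84  95 131]
 [ 21   3  50 118 152 238 233 195 117 184 228 205 127 106 135  66  54 127]
 [114 213 236 197  86 156 223 222 188 132 216 219 227 212 131  88  61  72]
 [197 151 230 227 191 113 182 213 214 214 217 220 220 206 115  84  49  70]
 [192  85 149 222 224 193 172 218 222 221 217 211 215 220 194 112  66  67]
 [222 185 134 214 216 218 217 217 212 212 210 205 209 215 220 208 116  60]]
```

```bash
python3 -m crank '[[0,[0,0,0],0],[0,[0,0,0],0],[0,[0,0,0],0]]'; python3 -c "
from station import bot
print(bot.hand_in())"
```

```text
clock: 13.1
position: [0.532, 0.05, 0.0632]
eef_rot: [0.077, 0.997, -0.0, 0.001]
ft_force: [3.4, -3.4, 4.1]
width: 0.244
finger_force: 39.2
the job is handed in; nothing more can be done
None
```

I pressed the lock button fully down, drew the arm out about 96 mm by its grip post and handed in at 13.1 s with the post still gripped (39 N); I put the pointer within about 1 mm of the clip's middle, but the hand-in returned no verdict.

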